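Close the washed round paint pots, each with its own lid

ROBOT

A 6-joint arm with a two-finger parallel gripper is mounted at the origin on the work surface. World frame = base frame: x ahead of the robot, y to its left, z up, the work surface at z = 0. Lengths are in mm, angles in degrees, forces in N, time in s.
With the tool pointing down it reaches from about 350 to 850 mm from the base axis. Payload 8.1 kg.
Tool frame: the origin (TCP) lies midway between the tips of the shut fingers; the grasp point (between the pads) lies 19 mm behind it; z points along the fingers, y is the line along which they close (so a half turn about z gives the same grasp; the last joint's range is limited). The gripper opens to 85 mm and grips with 20 to 120 N. Pads are 22 mm wide; open, the fingers measure 114 mm over their backs; the gripper's body (76 mm by 85 mm) begins 54 mm behind the grasp point. The pads swing forward as they close: fully open they stand 13 mm farther back than shut.
Start: joints at [61.685, 7.471, 85.268, -0, 87.261, -4.893], TCP at [238.485, 550.573, 231.292] pointing down, gripper open.
Joint ranges: [-169.43, 169.43], [-51.17, 129.36], [1.28, 143.12], [-76.62, 256.62], [0, 156.53], [-152.29, 152.29]. Speed limits (degrees/s): [136.94, 136.94, 159.86, 180, 180, 180].

INTERFACE

Orientations are given as [roll, pitch, yaw] about the fixed x, y, z axes, in that order (R = Rz(yaw) Ry(pitch) Rx(roll)).
In Python, from bench import r gives the robot as it stands.
- The arm moves only by the tool apply_moves, never from a script. Its argument "steps" is a list of rows, each a list of 7 numbers: the opening, from -1 (shut) to 1 (fully open), then the shift along the tool's x, y, z in mm, then the turn, a rotation vector about the tool's x, y, z in units of 5 degrees (1.0 is 5 degrees). A call has exactly 8 rows; each row shifts and turns the commanded pose from where the row before left it, along the tool's axes as they then stand; what a row does not reach is not made up. A row lasts 1/10 s, in which the tool goes at most 50 mm and 8.59 degrees, less where a joint would pass 70% of its speed; a pose out of reach is approached as far as the arm can. A call is refused whole if a number of a shift passes 50 or a number of a turn 1, either way. A call with a gripper value outside its range is refused whole. The fingers move at their own pace and stop on an object; "squeeze" is the grip in N (left out, the last holds). Time passes only in rows, so rows that do not move let the fingers close, or fill a call up. It gives the time, the measured TCP pose, the force, the opening and the grip force at its end, in the units of the state.
- r.sense(): the state, without advancing time (a new reading comes with each control period).
- r.snapshot(name): name is "side" or "top" or "wrist"; returns a dict with "color" (480x640x3 uint8, blue, green, red), "depth" (480x640 float32, mm along the optical axis (not along the pixel's ray), 0 where there is no reading), "mtx" (3x3 intrinsics, pixels), "T" (4x4, takes a point from camera to world coordinates); the wrist camera has in their place "hand_eye" (4x4, takes a point from camera to tool coordinates, whose origin is the TCP and whose axes are the flange's). Camera axes: x right, y down, z forward; pixel columns grow to the right and rows downward; lengths in mm; the calibration is good to about 2 mm. A picture is of the moment at which its call begins: read the wrist's pose just before it.
- r.hand_in(): hands the job in; it is judged then, once.
The state is a dict: "time": time; "joint_pos": joint angles; "qd": joint speeds; "joint_efforts": joint torques, N m; "tool_pos": TCP position; "tcp_rot": TCP orientation; "ft_force": force on the tool from outside, world axes, zero at the start; "wrist_torque": the same for the moment, N m; "finger_gap": finger opening in mm; "grip_force": force on a finger pad.
Only numpy, scipy, OpenCV 4.12 (cv2) and the standard library are available. Lean on these libraries where they do the work, as an engineer would, in place of code of your own. Each camera call takes 0.05 s, during which the arm holds its last target. There are 200 camera calls.

TASK

The washed paint pots are dry: close the three round pots, each with the round lid of its own size, so that every lid lies flat on its rim with the plug inside the mouth. Leave the pots standing where they are. The square tub stays open: leave it, its square lid, the paint bottle and the tape roll where they are.

Things in the scene. Friction and masses are not known exactly. Their poses are not given: they have to be found in the camera images.
- pot_small: the small round paint pot: white plastic, open at the top, straight-sided, standing upright and loose on the table; outer diameter 48 mm, inner diameter 40 mm (wall 4 mm), rim 42 mm high, solid bottom 8 mm thick. Origin: centre of its underside; z up along its axis.
- pot_medium: the medium round paint pot: white plastic, open at the top, straight-sided, standing upright and loose on the table; outer diameter 70 mm, inner diameter 62 mm (wall 4 mm), rim 46 mm high, solid bottom 8 mm thick. Origin: centre of its underside; z up along its axis.
- pot_large: the large round paint pot: white plastic, open at the top, straight-sided, standing upright and loose on the table; outer diameter 92 mm, inner diameter 84 mm (wall 4 mm), rim 50 mm high, solid bottom 8 mm thick. Origin: centre of its underside; z up along its axis.
- lid_small: the small round lid, grey plastic, right way up, loose: plug 24 mm across, 8 mm deep at the bottom; flange 58 mm across, 5 mm thick; on it a round upright knob 22 mm across, 24 mm tall (total height 37 mm). Origin: centre of the plug's underside; z up. Closed on the small pot, the plug hangs in the mouth (8 mm play all round), the flange lies on the rim, origin 34 mm above the pot's origin.
- lid_medium: the medium round lid, grey plastic, right way up, loose: plug 46 mm across, 8 mm deep at the bottom; flange 80 mm across, 5 mm thick; on it a round upright knob 22 mm across, 24 mm tall (total height 37 mm). Origin: centre of the plug's underside; z up. Closed on the medium pot, the plug hangs in the mouth (8 mm play all round), the flange lies on the rim, origin 38 mm above the pot's origin.
- lid_large: the large round lid, grey plastic, right way up, loose: plug 68 mm across, 8 mm deep at the bottom; flange 102 mm across, 5 mm thick; on it a round upright knob 22 mm across, 24 mm tall (total height 37 mm). Origin: centre of the plug's underside; z up. Closed on the large pot, the plug hangs in the mouth (8 mm play all round), the flange lies on the rim, origin 42 mm above the pot's origin.
- tub_square: bystander: the square paint tub, white plastic, open, 70 x 70 mm and 46 mm high, loose. Origin: centre of its underside; x and y along its sides.
- lid_square: bystander: the square lid of the tub, grey plastic, flange 80 x 80 mm, with the same plug depth, knob and total height (37 mm) as the round lids; loose. Origin: centre of its underside.
- paint_bottle: bystander: upright white squeeze bottle with a black cap, 48 mm across, 130 mm tall, loose. Origin: centre of its underside.
- tape_roll: bystander: roll of brown masking tape lying flat, 70 mm across, 24 mm high, loose. Origin: centre of its underside.
Not all that is in view belongs to the job. Leave any orange or turquoise look-alike of the lid_large alone.

How it is judged (in metres and radians):
At the end, for the whole second after the job is handed in: Each round lid sits on the round pot of its size: centred within 11 mm, seated height within 3 mm, level within 0.06 rad; pots upright (0.06 rad) on the table, within 40 mm of their starts; all at rest; square tub, square lid, bottle and tape within 25 mm of their starts (horizontal distance between lid_small and pot_small below 0.011 m and z of lid_small in the frame of pot_small between 0.031 and 0.037 m and angle between each of lid_small, pot_small, lid_medium, pot_medium, lid_large, pot_large's own z axis and vertical below 0.06 rad and height (world z) of each of pot_small, pot_medium, pot_large below 0.004 m and distance of each of pot_small, pot_medium, pot_large from where it was at the start of the episode below 0.04 m and linear speed of each of lid_small, pot_small, lid_medium, pot_medium, lid_large, pot_large below 0.02 m/s and horizontal distance between lid_medium and pot_medium below 0.011 m and z of lid_medium in the frame of pot_medium between 0.035 and 0.041 m and horizontal distance between lid_large and pot_large below 0.011 m and z of lid_large in the frame of pot_large between 0.039 and 0.045 m and distance of each of tub_square, lid_square, paint_bottle, tape_roll from where it was at the start of the episode below 0.025 m); the robot touches nothing.
It fails at once if the square tub is shifted or lifted by more than 25 mm (distance of tub_square from where it was at the start of the episode above 0.025 m).
It fails at once if the square lid is shifted or lifted by more than 25 mm (distance of lid_square from where it was at the start of the episode above 0.025 m).
It fails at once if the paint bottle is shifted or lifted by more than 25 mm (distance of paint_bottle from where it was at the start of the episode above 0.025 m).
It fails at once if the tape roll is shifted or lifted by more than 25 mm (distance of tape_roll from where it was at the start of the episode above 0.025 m).
It fails at once if a round pot is tipped by more than 30 degrees (angle between any of pot_small, pot_medium, pot_large's own z axis and vertical above 0.52 rad).
It also fails if it takes over 80 s, if anything falls off the work surface, if the arm or the gripper's body presses on something with over 40 N, if the wrist force passes 120 N, or if a joint passes its speed limit or range.

## Working session

There is one attempt and no reset: what is moved stays moved. The work goes in short steps, Python scripts to look and compute and a tool call to move; the robot and the scene stay as the last step left them, time stands still between calls to the robot, and variables do not carry over. Pictures are saved under pics/ and viewed, at most 14 in all, crops included, and the job is handed in when it is done.

Besides the shell and the picture viewer there is one more tool, called by a JSON object that holds its "op" and its "data", one argument or row to a line. apply_moves: Moves the arm, as the interface text tells. Its arguments: {"type":"object","properties":{"steps":{"type":"array"},"squeeze":{"type":"number"}},"required":["steps"]}

```bash
ls; mkdir -p pics
python3 - <<'E'
from bench import r
import cv2,numpy as np,pickle
s=r.sense();print(s)
for n in("top","side"):
    d=r.snapshot(n);pickle.dump(d,open(f"{n}.pkl","wb"));cv2.imwrite(f"pics/{n}0.png",d["color"]);print(n,d["mtx"].round(1).tolist(),d["T"].round(3).tolist(),(d["depth"]>0).mean())
E
```

```text
pics
{'time': 0.0, 'joint_pos': array([ 6.16846520e+01,  7.51639969e+00,  8.53297259e+01, -1.21850311e-03,
        8.72618167e+01, -4.89465524e+00]), 'qd': array([ 0.07276175, -0.05092408,  0.0184781 ,  0.03545045, -0.06127802,
       -0.05282638]), 'joint_efforts': array([ 1.38002000e-03, -5.69413626e+01, -5.00543368e+01,  2.33426563e-04,
        1.53182633e-02,  2.25041191e-05]), 'tool_pos': array([238.22453261, 550.0739346 , 230.22669251]), 'tcp_rot': array([-1.79892347e+02, -7.99749914e-03,  1.56579359e+02]), 'ft_force': array([-0.11369912, -0.4874437 , -0.02969867]), 'wrist_torque': array([-0.06174901,  0.0053933 , -0.05147325]), 'grip_force': 0.0, 'finger_gap': 85.47952540903013}
top [[501.0, 0.0, 318.6], [0.0, 501.0, 241.1], [0.0, 0.0, 1.0]] [[-0.012, -0.994, 0.109, 374.874], [-0.999, 0.015, 0.029, 1.744], [-0.03, -0.109, -0.994, 1152.943], [0.0, 0.0, 0.0, 1.0]] 0.9958235677083334
side [[554.8, 0.0, 321.7], [0.0, 554.8, 235.1], [0.0, 0.0, 1.0]] [[0.874, -0.356, 0.329, 7.933], [-0.485, -0.663, 0.57, -825.202], [0.015, -0.658, -0.753, 1162.885], [0.0, 0.0, 0.0, 1.0]] 0.99578125
```

View pics/top0.png

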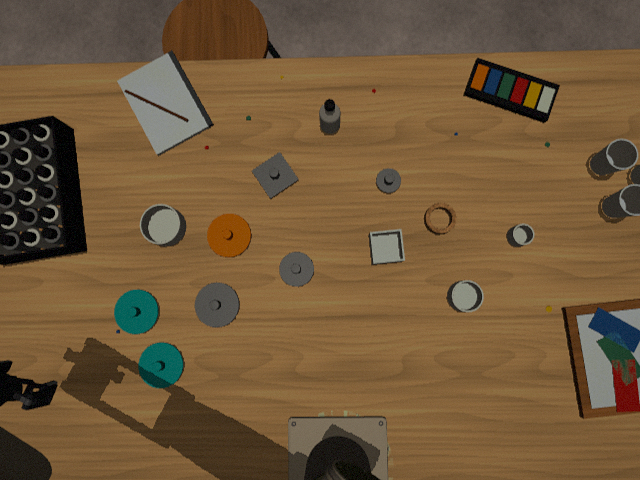

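View pics/side0.png

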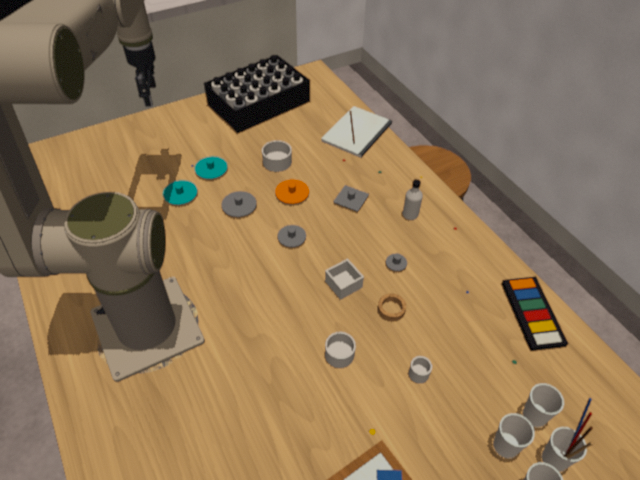

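Top view, candidates for the lids:
- **Grey round:** large at (217,305), medium at (296,269), small at (388,181). These fit the description: grey, round and three sizes.
- **Grey square bystander:** (275,175).
- **Look-alikes of the large lid:** orange (229,235), turquoise (136,312) and (161,365). They are the wrong colour, so I leave them.

Pots:
- **Round:** large (163,224), medium (466,296), small (520,235).
- **Not the job:** the square tub at (386,247), and the cups at the far right (beakers), which are too tall.

Next come the measurement and a confirming crop.

```bash
cat > h.py <<'E'
import cv2,numpy as np,pickle
def cloud(d,T=None):
    T=d["T"] if T is None else T; h,w=d["depth"].shape
    u,v=np.meshgrid(np.arange(w),np.arange(h)); z=d["depth"]; K=d["mtx"]
    P=np.stack([(u-K[0,2])/K[0,0]*z,(v-K[1,2])/K[1,1]*z,z],-1)
    P=P@T[:3,:3].T+T[:3,3]; P[z<=0]=np.nan
    return P
def ray(d,u,v,z,T=None):
    T=d["T"] if T is None else T
    r=T[:3,:3]@np.linalg.inv(d["mtx"])@[u,v,1]; return T[:3,3]+r*(z-T[2,3])/r[2]
E
python3 - <<'E'
from h import *
d=pickle.load(open("top.pkl","rb")); e=pickle.load(open("side.pkl","rb"))
P=cloud(d);Q=cloud(e)
O=dict(lidL=(217,305),lidM=(296,269),lidS=(388,181),lidQ=(275,175),orange=(229,235),t1=(136,312),t2=(161,365),potL=(163,224),potM=(466,296),potS=(520,235),tub=(386,247),bottle=(330,120),tape=(440,219))
for n,(u,v) in O.items():
    c=ray(d,u,v,10)
    for X,t in((P,"top"),(Q,"side")):
        p=X.reshape(-1,3); p=p[np.hypot(*(p[:,:2]-c[:2]).T)<65]
        tab=np.median(p[p[:,2]<4,2]); b=p[p[:,2]>tab+6]
        if len(b)<20: print(n,t,"few");continue
        m=np.zeros((200,200),np.uint8); q=np.round(b[:,:2]-c[:2]+100).astype(int); m[q[:,1],q[:,0]]=255
        m=cv2.morphologyEx(m,cv2.MORPH_CLOSE,np.ones((7,7)))
        k=max(cv2.findContours(m,0,2)[0],key=cv2.contourArea); (x,y),R=cv2.minEnclosingCircle(k)
        hi=b[b[:,2]>tab+25]; 
        print(n,t,"ctr",(c[:2]+[x-100,y-100]).round(1),"R",round(R,1),"table",tab.round(1),"z pct50/98",np.percentile(b[:,2],[50,98]).round(1),"hi",len(hi),hi.mean(0).round(1) if len(hi) else "")
cv2.imwrite("pics/crop1.png",cv2.resize(d["color"][140:400,100:500],None,fx=2,fy=2,interpolation=cv2.INTER_CUBIC))
E
```

```text
lidL top ctr [358.3 269.2] R 51.3 table 0.9 z pct50/98 [14.3 37.9] hi 79 [358.  268.2  37. ]
lidL side ctr [357.1 267.7] R 53.8 table -1.2 z pct50/98 [12.1 36.2] hi 53 [357.1 264.6  33.3]
lidM top ctr [436.5  87.3] R 40.2 table 0.8 z pct50/98 [14.1 39.5] hi 75 [436.6  86.6  37.7]
lidM side ctr [438.2  87.1] R 44.2 table -0.8 z pct50/98 [12.9 37. ] hi 56 [436.4  83.2  33.1]
lidS top ctr [ 638.9 -127.7] R 29.2 table 0.7 z pct50/98 [14.3 40. ] hi 79 [ 637.5 -126.7   36.8]
lidS side ctr [ 638.5 -129.2] R 30.5 table -0.4 z pct50/98 [13.4 39.3] hi 63 [ 637.  -131.1   34.5]
lidQ top ctr [656.9 136.1] R 56.0 table 0.7 z pct50/98 [14.1 38.2] hi 80 [655.3 135.4  36.6]
lidQ side ctr [655.  131.2] R 55.3 table -0.9 z pct50/98 [12.6 37.2] hi 48 [655.  130.8  33.9]
orange top ctr [516.6 244.6] R 52.8 table 0.8 z pct50/98 [14.3 38.3] hi 82 [516.4 242.   36.7]
orange side ctr [519.7 239.3] R 54.5 table -1.1 z pct50/98 [12.4 36.4] hi 49 [515.8 238.   33.8]
t1 top ctr [345.1 453.5] R 53.5 table 0.7 z pct50/98 [14.2 38.4] hi 88 [345.  452.6  36.8]
t1 side ctr [345.  449.9] R 55.0 table -1.3 z pct50/98 
[... 711 characters left out ...]
 38.2]
potS side ctr [ 501.4 -419.1] R 28.0 table -0.4 z pct50/98 [25.  44.4] hi 241 [ 504.1 -420.2   36.4]
tub top ctr [ 482.6 -116.2] R 49.3 table 1.1 z pct50/98 [38.5 50.7] hi 322 [ 483.9 -118.    43.5]
tub side ctr [ 482. -119.] R 49.8 table -0.2 z pct50/98 [29.6 49. ] hi 474 [ 482.7 -120.1   38.2]
bottle top ctr [777.1   5.6] R 24.2 table 0.8 z pct50/98 [ 86.3 133.3] hi 531 [768.4   6.   88.2]
bottle side ctr [777.2  -0. ] R 25.8 table -0.5 z pct50/98 [ 70.6 130.5] hi 478 [770.   -5.3  77.1]
tape top ctr [ 547.5 -238.3] R 37.9 table 0.6 z pct50/98 [23.6 29. ] hi 102 [ 545.7 -237.9   27.1]
tape side ctr [ 548.4 -244.9] R 36.8 table -0.4 z pct50/98 [21.1 27.4] hi 85 [ 546.6 -242.1   26. ]
```

View pics/crop1.png

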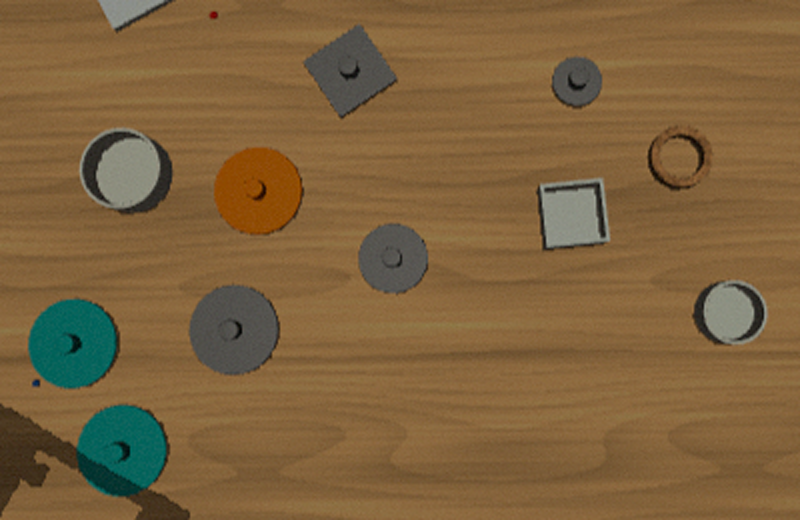

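The crop confirms it: the grey round lids are large at crop (233,330) and medium (392,257), both plain grey. The small grey lid is at (577,81) and the square one is separate. The text heights (37/13/rim) agree with both views. I'll start moving.

{"op": "apply_moves", "data": {
  "steps": [
    [1,0,0,0,0,0,-1],
    [1,0,0,0,0,0,-1],
    [1,0,0,0,0,0,-1],
    [1,0,0,0,0,0,-1],
    [1,0,0,0,0,0,-0.68],
    [1,-20,-45,0,0,0,0],
    [1,-20,-45,0,0,0,0],
    [1,-20,-45,0,0,0,0]
  ]
}}

```text
time: 0.9
tool_pos: [298.4, 413.9, 230.4]
tcp_rot: [-179.9, -0.0, -179.9]
ft_force: [0.9, 0.2, 0.4]
finger_gap: 85.3
grip_force: 0.0
```

{"op": "apply_moves", "data": {
  "steps": [
    [1,-15,-40,0,0,0,0],
    [1,-15,-40,0,0,0,0],
    [1,-15,-40,0,0,0,0],
    [1,-15,-30,0,0,0,0],
    [1,0,0,0,0,0,0],
    [1,0,0,0,0,0,0],
    [1,0,0,0,0,0,0],
    [1,0,0,0,0,0,0]
  ]
}}

```text
time: 1.7
tool_pos: [357.9, 266.3, 231.1]
tcp_rot: [-180.0, -0.0, -179.9]
ft_force: [0.0, -1.1, -0.3]
finger_gap: 85.5
grip_force: 0.0
```

```bash
cat >> h.py <<'E'
from scipy.optimize import least_squares
from scipy.spatial.transform import Rotation as Ro
def fit(p,R=None):
    f=lambda q:np.hypot(p[:,0]-q[0],p[:,1]-q[1])-(q[2] if R is None else R)
    q0=np.r_[p.mean(0)[:2],20 if R is None else []]
    return least_squares(f,q0,loss="soft_l1").x
def wT(s,d):
    T=np.eye(4);T[:3,:3]=Ro.from_euler("xyz",s["tcp_rot"],degrees=True).as_matrix();T[:3,3]=s["tool_pos"];return T@d["hand_eye"]
E
python3 - <<'E'
from h import *
from bench import r
for n in("top","side"):
    d=pickle.load(open(n+".pkl","rb"));p=cloud(d).reshape(-1,3)
    for k,c,h,R in(("L",(539,390),50,44),("M",(370,-289),46,33),("S",(504,-418),42,22)):
        q=p[(np.hypot(*(p[:,:2]-c).T)<R+12)&(p[:,2]>h-4)]
        print(n,k,len(q),fit(q).round(1),fit(q,R).round(1),np.median(q[:,2]).round(1))
s=r.sense();d=r.snapshot("wrist");pickle.dump((s,d),open("w1.pkl","wb"));cv2.imwrite("pics/w1.png",d["color"])
print(s["tool_pos"],s["tcp_rot"],s["joint_pos"],d["hand_eye"].round(2).tolist(),d["mtx"].tolist())
p=cloud(d,wT(s,d)).reshape(-1,3)
q=p[(np.hypot(*(p[:,:2]-(358,267)).T)<30)&(p[:,2]>30)];print("knob",len(q),fit(q[:,:],11) if len(q) else 0,q.mean(0),q[:,2].max())
q=p[(np.hypot(*(p[:,:2]-(358,267)).T)<65)&(p[:,2]>7)&(p[:,2]<25)];print("flange",len(q),cv2.minEnclosingCircle(q[:,:2].astype(np.float32)),np.median(q[:,2]))
E
```

```text
top L 266 [539.9 390.3  43.7] [539.9 390.3] 50.7
top M 198 [ 371.  -287.4   32.9] [ 371.  -287.4] 46.5
top S 128 [ 505.1 -416.6   21.6] [ 505.1 -416.6] 42.0
side L 100 [539.8 386.9  43.5] [539.9 386.9] 48.7
side M 163 [ 371.2 -290.4   32.7] [ 371.1 -290.4] 45.5
side S 120 [ 505.5 -419.8   21.9] [ 505.5 -419.9] 41.0
[357.86699722 266.34054    231.11868189] [-1.79999005e+02 -2.72469308e-02 -1.79936107e+02] [ 3.00572728e+01 -1.70866379e+01  1.08474953e+02  1.27623926e-02
  8.86357801e+01 -6.00069267e+01] [[0.0, -0.96, -0.3, 75.2], [1.0, 0.0, -0.0, -0.21], [0.0, -0.3, 0.96, -142.67], [0.0, 0.0, 0.0, 1.0]] [[395.82940015935355, 0.0, 325.02862302225105], [0.0, 395.82940015935355, 236.13056713853152], [0.0, 0.0, 1.0]]
knob 12801 [340.0212963  267.27290921] [346.11626948 267.28230582 303.23484342] 325.5042840564427
flange 8663 ((359.334228515625, 269.53900146484375), 50.90117263793945) 13.197668099056102
```

View pics/w1.png

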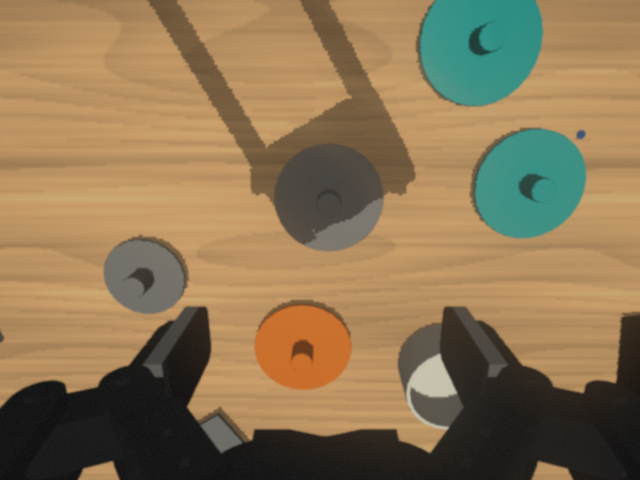

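The wrist view shows the grey large lid at (329,197), partly in the arm's shadow. The orange lid is at (303,346) and the large pot at the right finger. I'll measure the knob with the fingers cut out, then grasp.

```bash
cat >> h.py <<'E'
def look(c,lo,hi,rad,name=None):
    from bench import r
    s=r.sense();d=r.snapshot("wrist")
    if name: cv2.imwrite(name,d["color"])
    p=cloud(d,wT(s,d)).reshape(-1,3);q=p[(np.hypot(*(p[:,:2]-c).T)<rad)&(p[:,2]>lo)&(p[:,2]<hi)]
    return s,q
E
python3 - <<'E'
from h import *
s,q=look((358,267),30,45,40)
print(len(q),q.mean(0),np.median(q[:,2]),q[:,:2].min(0),q[:,:2].max(0))
s,q=look((358,267),8,20,65); print(fit(q[np.hypot(*(q[:,:2]-(358.5,268.5)).T)>46],49), q[:,:2].min(0),q[:,:2].max(0))
E
```

```text
486 [358.47022968 269.61361331  36.82296256] 37.05583501298918 [348.38138199 259.03790254] [369.82162364 280.09598523]
[358.87233838 269.09236722] [308.73813592 219.38091743] [410.21748577 320.44119677]
```

{"op": "apply_moves", "data": {
  "steps": [
    [1,-1,3,40,0,0,0],
    [1,0,0,45,0,0,0],
    [1,0,0,45,0,0,0],
    [1,0,0,40,0,0,0],
    [1,0,0,20,0,0,0],
    [1,0,0,15,0,0,0],
    [1,0,0,8,0,0,0],
    [1,0,0,0,0,0,0]
  ]
}}

```text
time: 2.65
tool_pos: [358.5, 268.3, 17.3]
tcp_rot: [-179.9, -0.1, -180.0]
ft_force: [0.6, -0.2, -0.0]
finger_gap: 85.2
grip_force: 0.0
```

{"op": "apply_moves", "data": {
  "steps": [
    [-1,0,0,0,0,0,0],
    [-1,0,0,0,0,0,0],
    [-1,0,0,0,0,0,0],
    [-1,0,0,0,0,0,0],
    [-1,0,0,0,0,0,0],
    [-1,0,0,0,0,0,0],
    [-1,0,0,0,0,0,0],
    [-1,0,0,0,0,0,0]
  ],
  "squeeze": 50
}}

```text
time: 3.45
tool_pos: [359.9, 268.8, 19.1]
tcp_rot: [180.0, 0.1, 180.0]
ft_force: [-0.9, -0.2, 5.2]
finger_gap: 19.6
grip_force: 48.7
```

{"op": "apply_moves", "data": {
  "steps": [
    [-1,0,0,-10,0,0,0],
    [-1,0,0,-20,0,0,0],
    [-1,0,0,-40,0,0,0],
    [-1,0,0,-40,0,0,0],
    [-1,0,0,-20,0,0,0],
    [-1,-20,15,0,0,0,0],
    [-1,-35,25,0,0,0,0],
    [-1,-35,25,0,0,0,0]
  ]
}}

```text
time: 4.25
tool_pos: [450.6, 334.4, 149.6]
tcp_rot: [179.9, 0.1, 180.0]
ft_force: [0.2, -0.9, -0.5]
finger_gap: 19.8
grip_force: 49.0
```

{"op": "apply_moves", "data": {
  "steps": [
    [-1,-35,25,0,0,0,0],
    [-1,-35,20,0,0,0,0],
    [-1,-20,10,0,0,0,0],
    [-1,0,0,0,0,0,0],
    [-1,0,0,0,0,0,0],
    [-1,0,0,0,0,0,0],
    [-1,0,0,0,0,0,0],
    [-1,0,0,0,0,0,0]
  ]
}}

```text
time: 5.05
tool_pos: [539.0, 388.3, 148.8]
tcp_rot: [180.0, 0.0, 180.0]
ft_force: [-0.3, 0.0, -1.7]
finger_gap: 19.7
grip_force: 49.1
```

Run:
```python
from h import *
from bench import r
s=r.sense();t=s["tool_pos"];print(t,s["tcp_rot"],s["finger_gap"],s["ft_force"])
s,q=look(t[:2],t[2]-22,t[2]+14,54,"pics/w2.png")
A=np.c_[q[:,:2]-t[:2],np.ones(len(q))]
zf=np.median(q[:,2]);q=q[abs(q[:,2]-zf)<6];A=np.c_[q[:,:2]-t[:2],np.ones(len(q))]
print("plane",np.linalg.lstsq(A,q[:,2],rcond=None)[0],len(q),"flange",zf,q[:,:2].min(0),q[:,:2].max(0))
p=0
for n in("top","side"):
    d=r.snapshot(n);cv2.imwrite(f"pics/{n}2.png",d["color"])
    p=cloud(d).reshape(-1,3);q=p[(np.hypot(*(p[:,:2]-t[:2]).T)<62)&(abs(p[:,2]-zf)<5)]
    if len(q)>20: print(n,len(q),cv2.minEnclosingCircle(q[:,:2].astype(np.float32)),np.median(q[:,2]))
```

```text
[538.95112156 388.29688809 148.8026447 ] [1.79987269e+02 1.86983935e-02 1.79987198e+02] 19.680998203107595 [-0.31115525  0.0369226  -1.66448917]
plane [ 6.77147588e-04 -5.29134120e-04  1.42758960e+02] 30353 flange 142.77664981664503 [487.10647624 337.66846484] [589.64984254 438.80498285]
top 930 ((537.50732421875, 386.57940673828125), 50.932037353515625) 143.70121128932885
side 450 ((536.4794921875, 384.718505859375), 52.06038284301758) 141.51371542594308
```

View pics/w2.png

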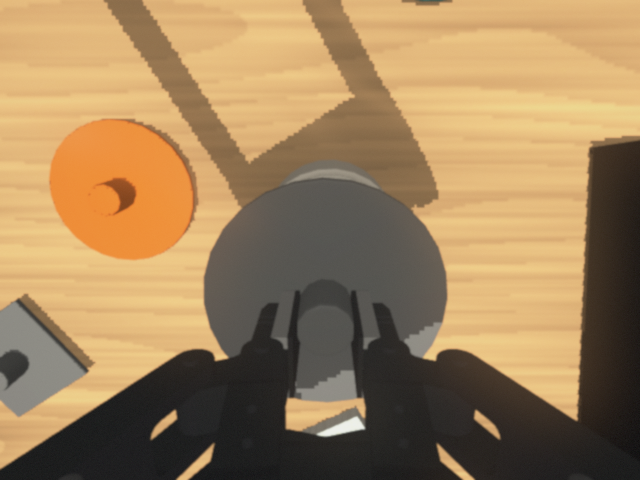

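The lid hangs level below the pads (flange centred near (325,290)), and the pot's rim shows behind it at (330,170). Lid and pot compared in the same camera call for about +2.5 mm in x and in y.

{"op": "apply_moves", "data": {
  "steps": [
    [-1,-2.5,2.5,15,0,0,0],
    [-1,0,0,25,0,0,0],
    [-1,0,0,20,0,0,0],
    [-1,0,0,12,0,0,0],
    [-1,0,0,8,0,0,0],
    [-1,0,0,5,0,0,0],
    [-1,0,0,2,0,0,0],
    [-1,0,0,0,0,0,0]
  ]
}}

```text
time: 6.0
tool_pos: [542.3, 391.2, 61.9]
tcp_rot: [180.0, 0.0, 180.0]
ft_force: [0.1, -0.2, -0.5]
finger_gap: 19.9
grip_force: 49.1
```

{"op": "apply_moves", "data": {
  "steps": [
    [-1,0,0,1,0,0,0],
    [-1,0,0,0,0,0,0],
    [-0.2,0,0,0,0,0,0],
    [-0.2,0,0,0,0,0,0],
    [0,0,0,0,0,0,0],
    [0.4,0,0,0,0,0,0],
    [1,0,0,0,0,0,0],
    [1,0,0,0,0,0,0]
  ]
}}

```text
time: 6.8
tool_pos: [541.9, 390.9, 60.3]
tcp_rot: [-180.0, -0.0, 180.0]
ft_force: [0.7, 0.2, -0.3]
finger_gap: 83.3
grip_force: 0.0
```

{"op": "apply_moves", "data": {
  "steps": [
    [1,0,0,0,0,0,0],
    [1,0,0,-15,0,0,0],
    [1,0,0,-40,0,0,0],
    [1,0,0,-40,0,0,0],
    [1,0,0,-50,0,0,0],
    [1,0,0,-30,0,0,0],
    [1,0,0,0,0,0,0],
    [1,0,0,0,0,0,0]
  ]
}}

```text
time: 7.6
tool_pos: [542.6, 391.3, 237.8]
tcp_rot: [179.9, 0.2, 180.0]
ft_force: [0.0, 0.0, -0.4]
finger_gap: 85.2
grip_force: 0.0
```

```bash
cat >> h.py <<'E'
def check(c,h,Rf,Rp):
    """seated lid: flange height, tilt; flange and knob centre, per view"""
    from bench import r
    s=r.sense();print(s["tool_pos"].round(1),s["ft_force"].round(1))
    for n in("top","side","wrist"):
        d=r.snapshot(n);pickle.dump((s,d),open(f"chk_{n}.pkl","wb"))
        p=cloud(d,wT(s,d) if n=="wrist" else None).reshape(-1,3)
        q=p[(np.hypot(*(p[:,:2]-c).T)<Rf+14)&(abs(p[:,2]-h-5)<5)]
        if len(q)<20: print(n,"few");continue
        A=np.c_[q[:,:2]-c,np.ones(len(q))]
        print(n,"flange",np.round(cv2.minEnclosingCircle(q[:,:2].astype(np.float32))[0],1),"z,tilt",np.linalg.lstsq(A,q[:,2],rcond=None)[0].round(3))
        w=p[(np.hypot(*(p[:,:2]-c).T)<Rf+5)&(p[:,2]>5)&(p[:,2]<h-8)]
        if len(w)>20:
            hgt=np.hypot(*(w[:,:2]-c).T); w=w[hgt<Rp+8]; print("   wall fit",fit(w,Rp).round(1) if len(w)>20 else "")
E
python3 - <<'E'
from h import *
check((541,390),50,51,46)
E
```

```text
[542.6 391.3 237.8] [ 0.   0.  -0.4]
top flange [540.8 390.9] z,tilt [ 0.     0.    55.926]
   wall fit [540.4 391.5]
side flange [541.9 386.3] z,tilt [-8.0000e-03 -1.0000e-03  5.4059e+01]
   wall fit [540.8 390.1]
wrist flange [544.  392.9] z,tilt [4.0000e-03 2.0000e-03 5.8612e+01]
   wall fit [534.6 390.8]
```

The large lid is seated: flange at about 55 mm, level and centred within about 1 mm. Now the medium lid.

{"op": "apply_moves", "data": {
  "steps": [
    [1,10,-30,0,0,0,0],
    [1,15,-45,0,0,0,0],
    [1,15,-45,0,0,0,0],
    [1,15,-45,0,0,0,0],
    [1,15,-45,0,0,0,0],
    [1,15,-45,0,0,0,0],
    [1,15,-35,0,0,0,0],
    [1,5,-14,0,0,0,0]
  ]
}}

```text
time: 8.55
tool_pos: [434.8, 84.4, 233.8]
tcp_rot: [-179.9, -0.2, 179.9]
ft_force: [0.8, -0.2, -0.1]
finger_gap: 85.7
grip_force: 0.0
```

{"op": "apply_moves", "data": {
  "steps": [
    [1,0,0,0,0,0,0],
    [1,0,0,0,0,0,0],
    [1,0,0,0,0,0,0],
    [1,0,0,0,0,0,0],
    [1,0,0,0,0,0,0],
    [1,0,0,0,0,0,0],
    [1,0,0,0,0,0,0],
    [1,0,0,0,0,0,0]
  ]
}}

```text
time: 9.35
tool_pos: [436.8, 87.1, 235.3]
tcp_rot: [-180.0, -0.0, 180.0]
ft_force: [-0.4, -0.0, -0.7]
finger_gap: 85.7
grip_force: 0.0
```

Run:
```python
from h import *
s,q=look((437,87),30,45,30);print(s["tool_pos"],s["tcp_rot"])
print(len(q),q.mean(0),q[:,:2].min(0),q[:,:2].max(0))
s,q=look((437,87),8,20,50); print(q[:,:2].min(0),q[:,:2].max(0),cv2.minEnclosingCircle(q[:,:2].astype(np.float32)),np.median(q[:,2]))
```

```text
[436.82004541  87.11940507 235.29169104] [-1.79998359e+02 -1.50439947e-03  1.79991565e+02]
481 [437.05040715  87.36058295  36.79190468] [427.00701052  77.07521002] [448.05371724  97.54221229]
[398.60979874  48.12622614] [477.34235336 127.05151642] ((437.9662780761719, 87.40921783447266), 39.85728073120117) 13.190308912772139
```

Already centred; descend 217 mm.

{"op": "apply_moves", "data": {
  "steps": [
    [1,-1,0,40,0,0,0],
    [1,0,0,45,0,0,0],
    [1,0,0,45,0,0,0],
    [1,0,0,40,0,0,0],
    [1,0,0,20,0,0,0],
    [1,0,0,17,0,0,0],
    [1,0,0,8,0,0,0],
    [1,0,0,0,0,0,0]
  ]
}}

```text
time: 10.25
tool_pos: [436.9, 86.9, 19.4]
tcp_rot: [-180.0, -0.1, 180.0]
ft_force: [-0.2, 0.1, -0.1]
finger_gap: 85.2
grip_force: 0.0
```

{"op": "apply_moves", "data": {
  "steps": [
    [-1,0,0,0,0,0,0],
    [-1,0,0,0,0,0,0],
    [-1,0,0,0,0,0,0],
    [-1,0,0,0,0,0,0],
    [-1,0,0,0,0,0,0],
    [-1,0,0,0,0,0,0],
    [-1,0,0,0,0,0,0],
    [-1,0,0,0,0,0,0]
  ]
}}

```text
time: 11.05
tool_pos: [438.4, 87.1, 21.1]
tcp_rot: [180.0, 0.1, 180.0]
ft_force: [-1.7, -0.5, 5.2]
finger_gap: 20.1
grip_force: 48.7
```

{"op": "apply_moves", "data": {
  "steps": [
    [-1,0,0,-10,0,0,0],
    [-1,0,0,-20,0,0,0],
    [-1,0,0,-40,0,0,0],
    [-1,0,0,-40,0,0,0],
    [-1,0,0,-20,0,0,0],
    [-1,5,-25,0,0,0,0],
    [-1,8,-45,0,0,0,0],
    [-1,8,-45,0,0,0,0]
  ]
}}

```text
time: 11.85
tool_pos: [416.6, -28.7, 151.3]
tcp_rot: [-180.0, 0.1, -179.9]
ft_force: [0.3, -1.1, 0.7]
finger_gap: 19.8
grip_force: 49.0
```

{"op": "apply_moves", "data": {
  "steps": [
    [-1,8,-45,0,0,0,0],
    [-1,8,-45,0,0,0,0],
    [-1,8,-45,0,0,0,0],
    [-1,8,-45,0,0,0,0],
    [-1,8,-45,0,0,0,0],
    [-1,5,-35,0,0,0,0],
    [-1,0,0,0,0,0,0],
    [-1,0,0,0,0,0,0]
  ]
}}

```text
time: 12.65
tool_pos: [371.3, -288.4, 150.5]
tcp_rot: [180.0, -0.0, 179.9]
ft_force: [0.0, 0.3, 0.0]
finger_gap: 19.9
grip_force: 49.1
```

{"op": "apply_moves", "data": {
  "steps": [
    [-1,0,0,0,0,0,0],
    [-1,0,0,0,0,0,0],
    [-1,0,0,0,0,0,0],
    [-1,0,0,0,0,0,0],
    [-1,0,0,0,0,0,0],
    [-1,0,0,0,0,0,0],
    [-1,0,0,0,0,0,0],
    [-1,0,0,0,0,0,0]
  ]
}}

```text
time: 13.45
tool_pos: [371.7, -288.0, 150.3]
tcp_rot: [-180.0, 0.0, 180.0]
ft_force: [0.4, 0.1, 0.8]
finger_gap: 19.6
grip_force: 49.1
```

```bash
cat >> h.py <<'E'
def held(Rf):
    from bench import r
    s=r.sense();t=s["tool_pos"];print(t,s["tcp_rot"],s["finger_gap"])
    for n in("wrist","top","side"):
        d=r.snapshot(n);p=cloud(d,wT(s,d) if n=="wrist" else None).reshape(-1,3)
        q=p[(np.hypot(*(p[:,:2]-t[:2]).T)<Rf+8)&(abs(p[:,2]-t[2]+6)<5)]
        A=np.c_[q[:,:2]-t[:2],np.ones(len(q))]
        print(n,len(q),"ctr",np.round(cv2.minEnclosingCircle(q[:,:2].astype(np.float32)),1) if 0 else cv2.minEnclosingCircle(q[:,:2].astype(np.float32)),"tilt,z",np.linalg.lstsq(A,q[:,2],rcond=None)[0].round(3),"med",np.median(q[:,2]))
E
python3 -c "
from h import *
held(40)"
```

```text
[ 371.66591542 -287.98751346  150.32025196] [-1.79998437e+02  1.32400589e-03  1.79974040e+02] 19.595461451024097
wrist 16551 ctr ((370.9755859375, -288.02484130859375), 40.004600524902344) tilt,z [ 2.00000e-03 -0.00000e+00  1.42364e+02] med 142.30490574299682
top 357 ctr ((370.9087829589844, -286.5399169921875), 39.20777130126953) tilt,z [0.00000e+00 4.00000e-03 1.43017e+02] med 143.0436315613772
side 509 ctr ((369.7575378417969, -290.1127014160156), 39.714202880859375) tilt,z [-7.00000e-03 -6.00000e-03  1.41842e+02] med 141.81750689415048
```

{"op": "apply_moves", "data": {
  "steps": [
    [-1,-0.5,-0.5,15,0,0,0],
    [-1,0,0,28,0,0,0],
    [-1,0,0,20,0,0,0],
    [-1,0,0,12,0,0,0],
    [-1,0,0,8,0,0,0],
    [-1,0,0,5,0,0,0],
    [-1,0,0,2,0,0,0],
    [-1,0,0,0,0,0,0]
  ]
}}

```text
time: 14.4
tool_pos: [372.5, -288.8, 60.8]
tcp_rot: [-180.0, 0.0, 180.0]
ft_force: [0.4, 0.8, 0.3]
finger_gap: 19.8
grip_force: 49.1
```

{"op": "apply_moves", "data": {
  "steps": [
    [-1,0,0,1,0,0,0],
    [-1,0,0,0,0,0,0],
    [-0.2,0,0,0,0,0,0],
    [-0.2,0,0,0,0,0,0],
    [0,0,0,0,0,0,0],
    [0.4,0,0,0,0,0,0],
    [1,0,0,0,0,0,0],
    [1,0,0,0,0,0,0]
  ]
}}

```text
time: 15.2
tool_pos: [372.2, -288.5, 59.3]
tcp_rot: [180.0, 0.0, 180.0]
ft_force: [0.3, -0.3, -0.3]
finger_gap: 83.6
grip_force: 0.0
```

{"op": "apply_moves", "data": {
  "steps": [
    [1,0,0,0,0,0,0],
    [1,0,0,-15,0,0,0],
    [1,0,0,-40,0,0,0],
    [1,0,0,-40,0,0,0],
    [1,0,0,-50,0,0,0],
    [1,0,0,-30,0,0,0],
    [1,0,0,0,0,0,0],
    [1,0,0,0,0,0,0]
  ]
}}

```text
time: 16.0
tool_pos: [372.5, -288.8, 235.0]
tcp_rot: [-179.9, 0.1, 180.0]
ft_force: [-0.3, -0.4, -1.1]
finger_gap: 85.1
grip_force: 0.0
```

```bash
python3 -c "
from h import *
check((371,-289),46,40,35)"
```

```text
[ 372.5 -288.8  235. ] [-0.3 -0.4 -1.1]
top flange [ 370.9 -288.2] z,tilt [-1.0000e-03  4.0000e-03  5.1615e+01]
   wall fit [ 371.1 -288.3]
side flange [ 371.1 -290.9] z,tilt [-1.0000e-03  0.0000e+00  5.0603e+01]
   wall fit [ 372.1 -289.3]
wrist flange [ 373.6 -290. ] z,tilt [ 4.0000e-03 -4.0000e-03  5.3405e+01]
```

Medium is seated too. Now the small lid.

{"op": "apply_moves", "data": {
  "steps": [
    [1,-20,12,0,0,0,0],
    [1,-40,24,0,0,0,0],
    [1,-40,24,0,0,0,0],
    [1,-40,24,0,0,0,0],
    [1,-40,24,0,0,0,0],
    [1,-40,24,0,0,0,0],
    [1,-31,19,0,0,0,0],
    [1,-15,10,0,0,0,0]
  ]
}}

```text
time: 16.95
tool_pos: [639.4, -125.0, 231.4]
tcp_rot: [179.9, -0.2, -179.9]
ft_force: [-1.2, -0.3, -0.5]
finger_gap: 85.5
grip_force: 0.0
```

{"op": "apply_moves", "data": {
  "steps": [
    [1,0,0,0,0,0,0],
    [1,0,0,0,0,0,0],
    [1,0,0,0,0,0,0],
    [1,0,0,0,0,0,0],
    [1,0,0,0,0,0,0],
    [1,0,0,0,0,0,0],
    [1,0,0,0,0,0,0],
    [1,0,0,0,0,0,0]
  ]
}}

```text
time: 17.75
tool_pos: [638.2, -127.7, 234.4]
tcp_rot: [-180.0, 0.0, 180.0]
ft_force: [0.5, -1.0, -0.7]
finger_gap: 85.3
grip_force: 0.0
```

Run:
```python
from h import *
s,q=look((638,-128),30,45,30);print(s["tool_pos"],s["tcp_rot"])
print(len(q),q.mean(0),q[:,:2].min(0),q[:,:2].max(0))
s,q=look((638,-128),8,20,40); print(q[:,:2].min(0),q[:,:2].max(0),cv2.minEnclosingCircle(q[:,:2].astype(np.float32)),np.median(q[:,2]))
```

```text
[ 638.1606966  -127.70490068  234.42495345] [-1.79996671e+02  9.40086936e-03  1.79967393e+02]
479 [ 638.95954288 -127.41708489   36.82598249] [ 629.07366073 -137.7058969 ] [ 650.12128487 -117.38820684]
[ 611.59431426 -156.19306981] [668.08651791 -98.83468121] ((639.77197265625, -127.4013442993164), 28.854568481445312) 13.17830788834209
```

{"op": "apply_moves", "data": {
  "steps": [
    [1,-1,0,40,0,0,0],
    [1,0,0,45,0,0,0],
    [1,0,0,45,0,0,0],
    [1,0,0,40,0,0,0],
    [1,0,0,20,0,0,0],
    [1,0,0,17,0,0,0],
    [1,0,0,8,0,0,0],
    [1,0,0,0,0,0,0]
  ]
}}

```text
time: 18.65
tool_pos: [639.0, -127.5, 18.7]
tcp_rot: [180.0, -0.1, 180.0]
ft_force: [-1.3, -0.2, 0.7]
finger_gap: 85.5
grip_force: 0.0
```

{"op": "apply_moves", "data": {
  "steps": [
    [-1,0,0,0,0,0,0],
    [-1,0,0,0,0,0,0],
    [-1,0,0,0,0,0,0],
    [-1,0,0,0,0,0,0],
    [-1,0,0,0,0,0,0],
    [-1,0,0,0,0,0,0],
    [-1,0,0,0,0,0,0],
    [-1,0,0,0,0,0,0]
  ]
}}

```text
time: 19.45
tool_pos: [639.8, -127.7, 20.3]
tcp_rot: [-180.0, 0.1, 180.0]
ft_force: [-0.9, 0.2, 6.2]
finger_gap: 20.2
grip_force: 49.0
```

{"op": "apply_moves", "data": {
  "steps": [
    [-1,0,0,-10,0,0,0],
    [-1,0,0,-20,0,0,0],
    [-1,0,0,-40,0,0,0],
    [-1,0,0,-40,0,0,0],
    [-1,0,0,-20,0,0,0],
    [-1,10,-22,0,0,0,0],
    [-1,20,-43,0,0,0,0],
    [-1,20,-43,0,0,0,0]
  ]
}}

```text
time: 20.25
tool_pos: [588.8, -235.9, 150.0]
tcp_rot: [-180.0, 0.0, -179.9]
ft_force: [0.5, -1.4, -0.5]
finger_gap: 20.0
grip_force: 48.9
```

{"op": "apply_moves", "data": {
  "steps": [
    [-1,20,-43,0,0,0,0],
    [-1,20,-43,0,0,0,0],
    [-1,20,-43,0,0,0,0],
    [-1,15,-35,0,0,0,0],
    [-1,8.5,-18,0,0,0,0],
    [-1,0,0,0,0,0,0],
    [-1,0,0,0,0,0,0],
    [-1,0,0,0,0,0,0]
  ]
}}

```text
time: 21.05
tool_pos: [506.3, -416.1, 149.3]
tcp_rot: [180.0, 0.0, -179.9]
ft_force: [0.6, -0.6, -0.3]
finger_gap: 19.8
grip_force: 49.0
```

{"op": "apply_moves", "data": {
  "steps": [
    [-1,0,0,0,0,0,0],
    [-1,0,0,0,0,0,0],
    [-1,0,0,0,0,0,0],
    [-1,0,0,0,0,0,0],
    [-1,0,0,0,0,0,0],
    [-1,0,0,0,0,0,0],
    [-1,0,0,0,0,0,0],
    [-1,0,0,0,0,0,0]
  ]
}}

```text
time: 21.85
tool_pos: [505.6, -417.6, 149.3]
tcp_rot: [-180.0, 0.0, 180.0]
ft_force: [0.5, 0.6, -1.0]
finger_gap: 20.1
grip_force: 49.0
```

```bash
python3 -c "
from h import *
held(29)"
```

```text
[ 505.58748476 -417.59632866  149.31286732] [-1.79999172e+02  2.77308617e-03  1.79971086e+02] 20.137887151839152
wrist 6800 ctr ((505.5033874511719, -417.4607849121094), 29.16923713684082) tilt,z [9.00000e-03 3.00000e-03 1.42309e+02] med 142.14300757690148
top 161 ctr ((505.2535095214844, -413.180419921875), 28.351699829101562) tilt,z [-4.00000e-03 -6.00000e-03  1.42805e+02] med 142.87227817999735
side 263 ctr ((504.32843017578125, -418.9866027832031), 28.870399475097656) tilt,z [-2.00000e-03 -5.00000e-03  1.41801e+02] med 141.76017548349353
```

{"op": "apply_moves", "data": {
  "steps": [
    [-1,-0.5,-1.5,17,0,0,0],
    [-1,0,0,30,0,0,0],
    [-1,0,0,20,0,0,0],
    [-1,0,0,12,0,0,0],
    [-1,0,0,8,0,0,0],
    [-1,0,0,5,0,0,0],
    [-1,0,0,2,0,0,0],
    [-1,0,0,0,0,0,0]
  ]
}}

```text
time: 22.8
tool_pos: [506.5, -419.4, 55.9]
tcp_rot: [-180.0, 0.0, 180.0]
ft_force: [0.0, -0.1, -0.3]
finger_gap: 19.9
grip_force: 49.0
```

{"op": "apply_moves", "data": {
  "steps": [
    [-1,0,0,1,0,0,0],
    [-1,0,0,0,0,0,0],
    [-0.2,0,0,0,0,0,0],
    [-0.2,0,0,0,0,0,0],
    [0,0,0,0,0,0,0],
    [0.4,0,0,0,0,0,0],
    [1,0,0,0,0,0,0],
    [1,0,0,0,0,0,0]
  ]
}}

```text
time: 23.6
tool_pos: [506.1, -419.0, 54.3]
tcp_rot: [180.0, 0.0, 180.0]
ft_force: [-0.3, 1.5, -0.3]
finger_gap: 83.3
grip_force: 0.0
```

{"op": "apply_moves", "data": {
  "steps": [
    [1,0,0,0,0,0,0],
    [1,0,0,-15,0,0,0],
    [1,0,0,-40,0,0,0],
    [1,0,0,-40,0,0,0],
    [1,0,0,-50,0,0,0],
    [1,0,0,-30,0,0,0],
    [1,0,0,0,0,0,0],
    [1,0,0,0,0,0,0]
  ]
}}

```text
time: 24.4
tool_pos: [506.7, -419.6, 231.8]
tcp_rot: [-179.9, 0.1, 180.0]
ft_force: [0.3, -0.1, -0.8]
finger_gap: 85.2
grip_force: 0.0
```

```bash
python3 -c "
from h import *
check((505,-418),42,29,24)
print('L');check((541,390),50,51,46)
_,d=pickle.load(open('chk_side.pkl','rb'));cv2.imwrite('pics/side9.png',d['color'])"
```

```text
[ 506.7 -419.6  231.8] [ 0.3 -0.1 -0.8]
top flange [ 505.5 -418.3] z,tilt [ 7.0000e-03 -5.0000e-03  4.7629e+01]
   wall fit [ 505.4 -417.9]
side flange [ 505.5 -420. ] z,tilt [-1.3000e-02 -2.0000e-03  4.6721e+01]
   wall fit [ 506.5 -418.7]
wrist flange [ 508.3 -420.7] z,tilt [ 7.0000e-03 -4.0000e-03  5.0517e+01]
   wall fit [ 507.3 -422. ]
L
[ 505.4 -418.4  227.7] [ 0.7 -0.6 -0.3]
top flange [540.1 390.9] z,tilt [-0.     0.    55.877]
   wall fit [540.6 391.4]
side few
wrist few
```

View pics/side9.png

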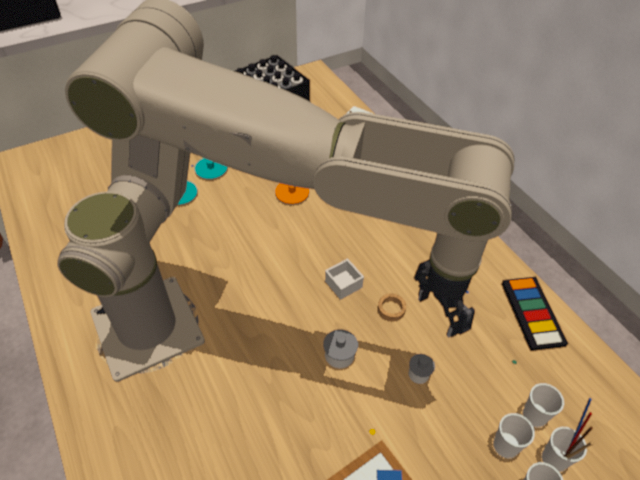

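The side view shows the medium pot closed at (340,348) and the small pot closed at (421,368). The tub and tape stand unmoved, and the gripper is clear. The large pot is hidden behind the arm here, but the top view measures it seated. Handing in.

```bash
python3 -c "
from bench import r
print(r.hand_in())"
```

```text
the job is handed in; nothing more can be done
None
```

All three round pots are closed with their own lids; each lid measured level, centred within about 2 mm and at its seated height before I handed the job in at about 24 s, and no verdict came back.

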